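Release a push-fit air tube with the wedge fork

TASK

Free the aluminium tube from the brass push-fit: pick up the release fork by its orange handle, slide its two prongs straddling the tube between the blue collet ring and the yellow bridge, and wedge it in firmly but without forcing so that it holds the ring fully down by itself. Leaving the fork wedged there, pull the tube gently straight up out of the fitting (never tug it while it is still locked) and stand it on its foot in the hole of the green stand. Leave the other things on the bench where they are.

Things in the scene. Friction and masses are not known exactly. Their poses are not given: they have to be found in the camera images.
- station: Grey base plate 120 x 100 x 12 mm, fixed, with a square brass fitting 44 x 44 mm (to 34 mm above the bench) in its middle, the tube standing in it, and a yellow bridge over it. Origin: middle of the plate's underside, on the fitting's axis. The fork goes in along its +x axis, from the -x side, where the bridge is open.
- gap_mouth (a point): Point on the station's axis plane at the bridge's open (-x) end, 22 mm before the fitting's axis, 50 mm above the bench (axes as the station). Bridge: two bars along x, 48 mm long, 8 mm thick, 25 mm clear between them, on posts 54 mm apart inside. Its shims vary: the gap from raised ring to bars' underside is 8 to 13 mm, not reported (bar tops 61 to 66 mm above the bench), so the fork's depth must be felt.
- collet_top (a point): Centre of the top face of the blue collet ring when the ring is up, 45 mm above the bench (does not move with the ring; axes as the station). Ring 46 mm outside, 25 mm inside diameter, 5 mm thick. Driving the wedged fork home takes about 10 to 18 N of push; bearing on the ring with more than 35 N would crack it.
- collet (a joint): How far the collet ring is pushed down, m: 0 up, 0.005 against its stop. A spring pushes it up, 5 N at 0 and 8 N at 0.005. Pushed down 0.0038 or more, it has drawn back the steel teeth that hold the tube's collar; let go, it rises and locks again. It eases back up to 0.8 mm when the hand lets go of the wedged fork.
- tube_center (a point): Middle (56 mm above its foot) of the aluminium tube: 15 mm diameter, 112 mm long, about 0.12 kg, z axis along it, with a collar 20 mm wide, 12 mm high at its foot (caught under the teeth while locked) and a red cap 18 mm wide, 10 mm high on top. Upright in the fitting, it can be gripped between the bridge and the cap; it must rise about 55 mm to clear the bridge.
- tube_foot (a point): Centre of the underside of the tube's foot. In the fitting it is 14 mm above the bench, in a bore 21.6 mm wide.
- fork_grip (a point): Centre of the fork's orange handle, an upright block 50 mm long (x), 18 mm wide (y), 48 mm high, this centre 24 mm above the fork's flat underside, on which it lies on the bench. x points to the prong tips, z up. 0.09 kg. Ahead of the handle is the aluminium root, 44 mm wide, 25 to 40 mm ahead of this centre, and then two prongs, to 108 mm ahead. Friction keeps the fork wedged when let go.
- fork_tip (a point): Mid-way between the two prong tips, 108 mm ahead of the handle's centre, 16.1 mm above the underside, half-way through the tips. Prongs 9.5 mm wide, 25 mm clear between them, 44 mm over all. Their top is flat, 18.6 mm above the underside (as the root's); their lower faces slope: 5 mm thick at the tips, 1 mm more for each 5 mm towards the root, 18.6 mm there.
- stand_mouth (a point): Centre of the mouth of the hole in the green stand, a fixed block 64 x 64 mm, 60 mm high; hole 30 mm in diameter and 50 mm deep (its floor 10 mm above the bench), at the block's centre.
- jar: Amber jar, 64 mm in diameter, 75 mm high, bystander. Origin at the centre of its underside.
- can: Red and white can, 66 mm in diameter, 100 mm high, bystander. Origin at the centre of its underside.
- hammer: Hammer lying on the bench, bystander. Origin under its middle.
- spanner: Steel spanner lying on the bench, bystander. Origin under its middle.
- flange: Turned steel flange 110 mm in diameter, 30 mm high, bystander. Origin at the centre of its underside.
- bearing: Steel bearing ring 52 mm in diameter, 15 mm high, bystander. Origin at the centre of its underside.
Things that resemble listed ones, but are neither listed nor needed, are in the scene too. There is more than one size of the part that bears fork_grip; the job needs the middle-sized.

How it is judged:
By the outcome, as a careful person would: the job done as asked, in the order asked, and still so for the second after the job is handed in, with the robot touching nothing.
It also fails if it takes over 64 s, if anything falls off the work surface, if the arm or the gripper's body presses on something with over 40 N, if the wrist force passes 120 N, or if a joint passes its speed limit or range.

ROBOT

A 6-joint arm with a two-finger parallel gripper is mounted at the origin on the work surface. World frame = base frame: x ahead of the robot, y to its left, z up, the work surface at z = 0. Lengths are in m, angles in rad, forces in N, time in s.
With the tool pointing down it reaches from about 0.25 to 0.775 m from the base axis. Payload 4 kg.
Tool frame: the origin (TCP) lies midway between the tips of the shut fingers; the grasp point (between the pads) lies 19 mm behind it; z points along the fingers, y is the line along which they close (so a half turn about z gives the same grasp; the last joint's range is limited). The gripper opens to 94 mm and grips with 3 to 60 N. Pads are 16 mm wide; open, the fingers measure 119 mm over their backs; the gripper's body (75 mm by 177 mm) begins 78 mm behind the grasp point.
Start: joints at [1.013, 0.087, 1.371, -0, 1.684, -0.103], TCP at [0.242, 0.494, 0.206] pointing down, gripper open.
Joint ranges: [-3.1, 3.1], [-0.76, 2.03], [0.27, 2.55], [-1.08, 4.22], [0.17, 2.65], [-2.57, 2.57]. Speed limits (rad/s): [2.79, 2.79, 3.14, 3.14, 3.14, 3.14].

INTERFACE

Orientations are given as a 3x3 rotation matrix whose columns are the frame's x, y, z axes.
In Python, from cell import r gives the robot as it stands.
- The arm moves only by the shell command python3 -m inch 'ROWS' [FORCE]. ROWS is JSON, a list of rows, each a list of 7 numbers: the shift along the tool's x, y, z in cm, then the turn, a rotation vector about the tool's x, y, z in degrees, then the finger opening in cm, from 0 to 9.4. In form: [[dx, dy, dz, wx, wy, wz, claw], ...]. A call has 1 to 5 rows; each row shifts and turns the commanded pose from where the row before left it, along the tool's axes as they then stand; what a row does not reach is not made up. A row lasts 1/8 s, in which the tool goes at most 62.5 mm and 10.7 degrees, less where a joint would pass 70% of its speed; a pose out of reach is approached as far as the arm can. A call with a gripper value outside its range is refused whole. The fingers move at their own pace and stop on an object; FORCE is the grip in N (left out, the last holds). Time passes only in rows, so rows that do not move let the fingers close. It gives the time, the measured TCP pose, the force, the opening and the grip force at its end, in the units of the state.
- r.sense(): the state, without advancing time (a new reading comes with each control period).
- r.read_camera(name): name is "side" or "top"; returns the picture (420x560x3 uint8, red, green, blue); there is no depth.
- r.get_calibration(name): a dict with "mtx" (3x3 intrinsics, pixels), "k1" (the pictures are not rectified: a ray, as slopes to the right and down, at radius r is drawn at 1 + k1 r^2 times it, then the intrinsics apply), "extrinsics" (4x4, takes a point from camera to world coordinates). Camera axes: x right, y down, z forward; pixel columns grow to the right and rows downward; lengths in m; the calibration is good to about 2 mm. A picture is of the moment at which its call begins. get_calibration takes no time and is no camera call.
- r.sign_off(): hands the job in; it is judged then, once.
The state is a dict: "clock": time; "qpos": joint angles; "qd": joint speeds; "tau": joint torques, N m; "position": TCP position; "ee_rot": TCP orientation; "ft_force": force on the tool from outside, world axes, zero at the start; "wrist_torque": the same for the moment, N m; "width": finger opening in m; "finger_force": force on a finger pad.
Only numpy, scipy, OpenCV 4.12 (cv2) and the standard library are available. Lean on these libraries where they do the work, as an engineer would, in place of code of your own. Each camera call takes 0.05 s, during which the arm holds its last target. There are 200 camera calls.

## Working session

There is one attempt and no reset: what is moved stays moved. The work goes in short steps, Python scripts to look and compute and a shell command to move; the robot and the scene stay as the last step left them, time stands still between calls to the robot, and variables do not carry over. Pictures are saved under pics/ and viewed, at most 13 in all, crops included, and the job is handed in when it is done.

```bash
mkdir -p pics; ls; python3 - <<'E'
from cell import r
import cv2,numpy as np
for n in("top","side"):
    im=r.read_camera(n); cv2.imwrite(f"pics/{n}0.png",im[:,:,::-1])
    c=r.get_calibration(n); print(n,np.round(c["mtx"],1).tolist(),c["k1"],np.round(c["extrinsics"],3).tolist())
s=r.sense(); print(s["clock"],s["position"],s["ft_force"],np.round(s["ee_rot"],3).tolist())
E
```

```text
pics
top [[535.6, 0.0, 285.6], [0.0, 535.6, 206.8], [0.0, 0.0, 1.0]] -0.1611387165535962 [[-0.011, -0.987, 0.158, 0.343], [-1.0, 0.012, 0.008, -0.021], [-0.009, -0.158, -0.987, 1.554], [0.0, 0.0, 0.0, 1.0]]
side [[538.0, 0.0, 282.3], [0.0, 538.0, 210.4], [0.0, 0.0, 1.0]] -0.20856397255577724 [[0.938, -0.278, 0.208, 0.297], [-0.348, -0.733, 0.585, -0.771], [-0.01, -0.621, -0.784, 1.087], [0.0, 0.0, 0.0, 1.0]]
0.1 [0.24134237 0.49366    0.20442896] [-0.46864938  0.23580131 -0.97542318] [[-0.898, 0.439, -0.001], [0.439, 0.898, -0.002], [0.0, -0.002, -1.0]]
```

View pics/top0.png

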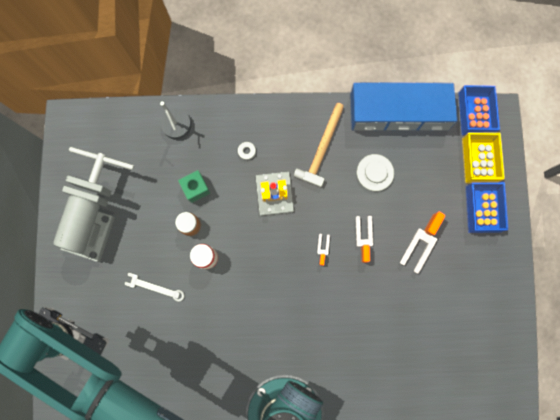

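View pics/side0.png

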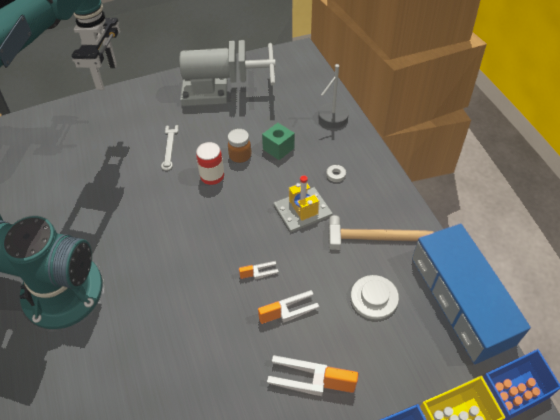

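The top view shows three orange-handled forks: small (323,250), middle (365,240) and large (424,242). The middle one spans about 46 px, or roughly 133 mm, which fits the description. The station is at (274,193) and the green stand at (193,186). I'll confirm with an enlarged crop.

```bash
cat > h.py <<'E'
import cv2,numpy as np
from cell import r
def cal(n):
    c=r.get_calibration(n); return np.array(c["mtx"]),c["k1"],np.array(c["extrinsics"])
def ray(n,px):
    K,k,E=cal(n); p=np.array(px,float).reshape(-1,1,2)
    u=cv2.undistortPoints(p,K,np.array([k,0,0,0.])).reshape(-1,2)
    d=np.c_[u,np.ones(len(u))]@E[:3,:3].T
    return E[:3,3],d
def onplane(n,px,z):
    o,d=ray(n,px); return o+d*((z-o[2])/d[:,2])[:,None]
def proj(n,P):
    K,k,E=cal(n); R=E[:3,:3].T
    return cv2.projectPoints(np.array(P,float).reshape(-1,1,3),cv2.Rodrigues(R)[0],-R@E[:3,3],K,np.array([k,0,0,0.]))[0].reshape(-1,2)
def tri(pt,ps):
    A=[];b=[]
    for n,p in(("top",pt),("side",ps)):
        o,d=ray(n,[p]); d=d[0]/np.linalg.norm(d[0]); M=np.eye(3)-np.outer(d,d); A.append(M); b.append(M@o)
    x=np.linalg.lstsq(np.vstack(A),np.hstack(b),rcond=None)[0]
    return x,np.linalg.norm(np.vstack(A)@x-np.hstack(b))
E
python3 - <<'E'
from h import *
t=cv2.imread("pics/top0.png");s=cv2.imread("pics/side0.png")
z=lambda im,x,y,w,h:cv2.resize(im[y:y+h,x:x+w],(400,300),interpolation=cv2.INTER_CUBIC)
cv2.imwrite("pics/c1.png",np.vstack([np.hstack([z(t,240,163,68,51),z(s,264,165,80,60)]),np.hstack([z(t,300,205,100,75),z(s,235,255,100,75)])]))
hsv={n:cv2.cvtColor(i,cv2.COLOR_BGR2HSV) for n,i in(("top",t),("side",s))}
for nm,lo,hi in(("orange",(6,170,120),(17,255,255)),("green",(60,90,30),(85,255,255)),("yellow",(22,150,120),(32,255,255)),("red",(172,150,90),(180,255,255)),("blue",(100,150,80),(120,255,255))):
  for n in hsv:
    m=cv2.inRange(hsv[n],lo,hi)
    k,l,st,c=cv2.connectedComponentsWithStats(m)
    for i in range(1,k):
      if st[i,4]>12: print(nm,n,np.round(c[i],1),st[i].tolist())
E
```

```text
orange top [432.3 224. ] [425, 212, 19, 23, 98]
orange top [364.9 254.4] [362, 246, 8, 17, 52]
orange side [245.5 272.9] [239, 269, 14, 9, 80]
orange side [269.2 314.7] [258, 307, 22, 16, 202]
orange side [339.6 383.1] [324, 372, 34, 20, 360]
green top [193.5 185.8] [179, 171, 30, 30, 559]
green top [ 24.7 322.9] [22, 320, 7, 8, 17]
green top [ 18.5 334.3] [15, 329, 8, 13, 25]
green top [  6.6 353.4] [4, 349, 7, 10, 18]
green top [283.  381.6] [277, 379, 18, 9, 45]
green top [ 87.3 391.3] [84, 387, 8, 11, 46]
green top [112.7 408.8] [98, 398, 32, 22, 212]
green top [134.8 413.9] [127, 406, 20, 14, 82]
green top [273.8 412.6] [268, 410, 12, 7, 16]
green side [277.5 134.5] [263, 124, 31, 23, 364]
green side [ 25.3 304.1] [22, 299, 9, 10, 36]
green side [ 34.  311.1] [30, 308, 8, 8, 18]
yellow top [482.4 156. ] [462, 132, 42, 51, 1431]
yellow top [484.6 152.1] [482, 151, 6, 4, 16]
yellow top [486.1 159. ] [484, 157, 5, 5, 14]
yellow top [282.1 188.2] [278, 180, 10, 18, 115]
yellow top [265.3 190.3] [261, 182, 9, 18, 123]
yellow top [485.3 196.4] [483, 195, 6, 4, 18]
yellow top [491.5 19
[... 459 characters left out ...]
294.3 189.7] [289, 186, 12, 9, 79]
yellow side [308.2 203. ] [298, 195, 21, 20, 175]
yellow side [303.9 214.6] [301, 212, 6, 6, 14]
yellow side [465.6 400.8] [421, 376, 84, 44, 1946]
yellow side [445.  418.1] [441, 417, 8, 3, 21]
blue top [404.  102.1] [354, 84, 103, 38, 3739]
blue top [478.  106.9] [459, 86, 40, 48, 1047]
blue top [487.6 208.4] [468, 182, 40, 50, 1056]
blue top [274.8 196.3] [272, 195, 6, 3, 14]
blue side [455.1 244.7] [452, 242, 8, 7, 19]
blue side [479.5 297.5] [436, 244, 89, 104, 4118]
blue side [524.9 379.2] [486, 350, 74, 65, 1088]
blue side [499.4 397.1] [494, 388, 12, 20, 24]
blue side [403.3 413. ] [381, 405, 44, 15, 137]
blue side [405.5 418.4] [401, 417, 9, 3, 13]
```

View pics/c1.png

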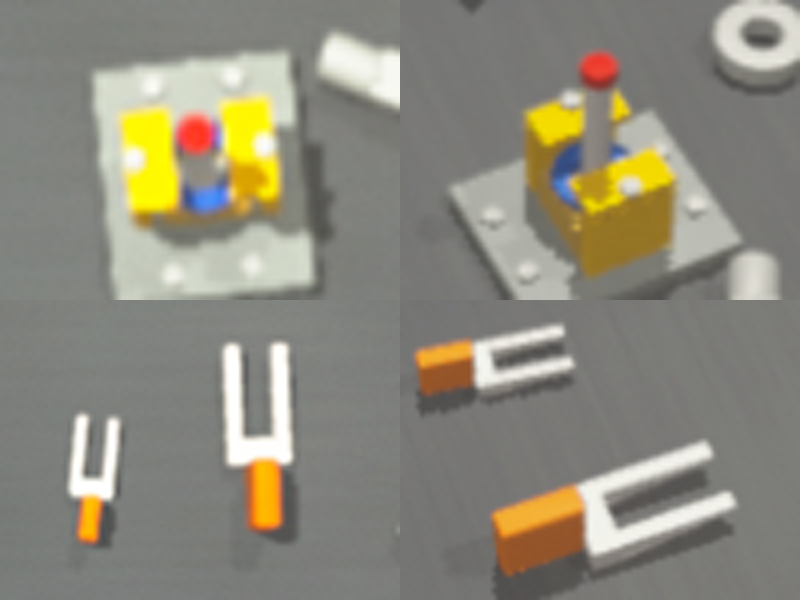

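The middle fork, at top (365,240), measures right against the smaller one at (323,250), so it's the one to use. The station's bars run along the image's vertical. I'll enlarge the station to find its open end and measure everything.

```bash
python3 - <<'E'
from h import *
t=cv2.imread("pics/top0.png");s=cv2.imread("pics/side0.png")
z=lambda im,x,y,w,h:cv2.resize(im[y:y+h,x:x+w],(400,600),interpolation=cv2.INTER_CUBIC)
cv2.imwrite("pics/c2.png",np.hstack([z(t,256,173,36,54),z(s,284,171,40,60)]))
# plate
g=cv2.cvtColor(t,cv2.COLOR_BGR2HSV)
m=((g[...,1]<60)&(g[...,2]>105)).astype(np.uint8); 
w=np.zeros_like(m); w[165:222,250:297]=1; m*=w
y=cv2.inRange(g,(15,100,60),(32,255,255))//255*w; m|=y
m=cv2.morphologyEx(m,cv2.MORPH_OPEN,np.ones((3,3)))
c=max(cv2.findContours(m,0,2)[0],key=cv2.contourArea)
P=onplane("top",c.reshape(-1,2),.012)[:,:2].astype(np.float32)
R=cv2.minAreaRect(P); print("plate",R, cv2.boundingRect(c))
# fork handle, top face z=.048
def rect(lo,hi,x,yy,ww,hh,zz):
    m=cv2.inRange(g,lo,hi); k=np.zeros_like(m); k[yy:yy+hh,x:x+ww]=1
    c=np.vstack(cv2.findContours(m*k,0,2)[0]); return cv2.minAreaRect(onplane("top",c.reshape(-1,2),zz)[:,:2].astype(np.float32))
print("handle",rect((5,140,110),(28,255,255),355,240,20,30,.048))
print("stand",rect((60,90,30),(85,255,255),170,165,45,40,.06))
# prongs white at z~.0186
m=((g[...,1]<60)&(g[...,2]>150)).astype(np.uint8);k=np.zeros_like(m);k[205:258,350:380]=1
c=np.vstack(cv2.findContours(m*k,0,2)[0]);print("prongs",cv2.minAreaRect(onplane("top",c.reshape(-1,2),.0186)[:,:2].astype(np.float32)))
# red cap
for n,i,b in(("top",t,(265,175,20,22)),("side",s,(295,170,20,18))):
    h=cv2.cvtColor(i,cv2.COLOR_BGR2HSV); m=cv2.inRange(h,(0,150,90),(8,255,255))|cv2.inRange(h,(170,120,90),(180,255,255))
    k=np.zeros_like(m);x,yy,ww,hh=b;k[yy:yy+hh,x:x+ww]=1;m*=k;M=cv2.moments(m);p=(M["m10"]/M["m00"],M["m01"]/M["m00"]);print("cap",n,p,(m>0).sum(),onplane(n,[p],.124 if n=="top" else .121)); globals()["p"+n]=p
print(tri(ptop,pside))
E
```

```text
plate ((0.6322300434112549, 0.02815571427345276), (0.13611289858818054, 0.16711093485355377), 89.20409393310547) (250, 165, 47, 57)
handle ((0.44827452301979065, -0.2343408763408661), (0.02265964448451996, 0.04813554510474205), 88.3077163696289)
stand ((0.646113395690918, 0.2530580759048462), (0.0742281824350357, 0.06508756428956985), 27.269001007080078)
prongs ((0.5170444250106812, -0.23435379564762115), (0.09080828726291656, 0.05048656091094017), 0.2322453409433365)
cap top (272.6896551724138, 185.55172413793105) 29 [[0.63120545 0.02471087 0.124     ]]
cap side (303.1666666666667, 178.5) 36 [[0.63508412 0.0242679  0.121     ]]
(array([0.63349798, 0.02452981, 0.12073236]), np.float64(0.0023035745246878753))
```

View pics/c2.png

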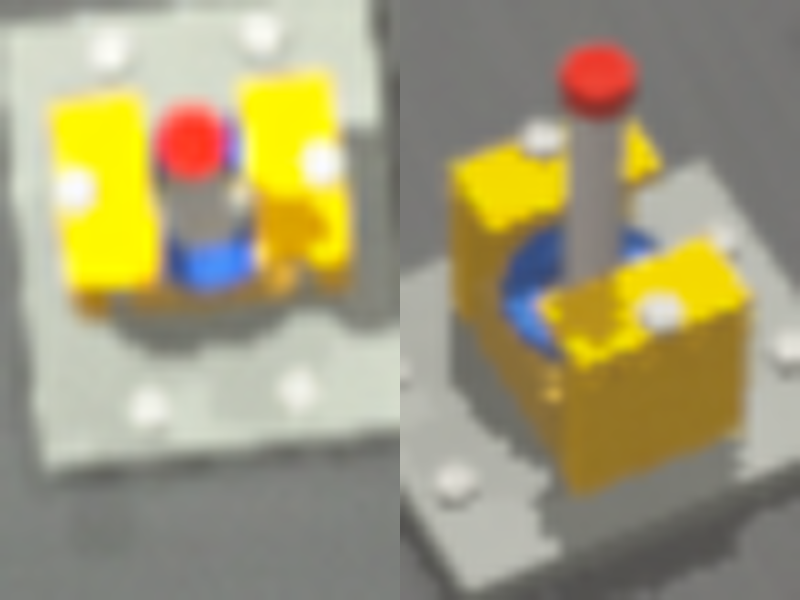

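The enlargement shows two yellow bars running vertically in the image, nearly along world x, with the blue ring at (210,260) visible between them and the cap at (190,140). The station looks close to symmetric, so I'll compare the bar centre with the tube axis to get its sign: the bars span -22 to +26 mm.

```bash
python3 - <<'E'
from h import *
t=cv2.imread("pics/top0.png"); g=cv2.cvtColor(t,cv2.COLOR_BGR2HSV)
f=lambda u:[(256+(a+.5)/11.11-.5,173+(b+.5)/11.11-.5) for a,b in u]
f1=lambda u:[(240+(a+.5)/5.882-.5,163+(b+.5)/5.882-.5) for a,b in u]
for z in(.061,.066):
    a=onplane("top",f([(50,105),(140,95),(160,285),(70,290)]),z)[:,:2];b=onplane("top",f([(237,80),(330,70),(352,262),(265,266)]),z)[:,:2]
    for q in(a,b):
        d=(q[0]+q[1]-q[2]-q[3])/2; print(z,"bar centre",q.mean(0).round(4),"len",np.linalg.norm(d).round(4),"yaw",np.degrees(np.arctan2(d[1],d[0])).round(1))
    print((a.mean(0)+b.mean(0))/2)
p=onplane("top",f1([(95,72),(290,52)])+f([(45,468)])+f1([(315,285)]),.012)[:,:2]
print("plate corners tl tr bl br",p.round(4).tolist(),p.mean(0))
print("len",np.linalg.norm(p[0]-p[2]),np.linalg.norm(p[1]-p[3]),"wid",np.linalg.norm(p[0]-p[1]),np.linalg.norm(p[2]-p[3]))
print("cap top",onplane("top",f([(192,140)]),.126))
# gray hist around plate
print(g[165:225:4,274].tolist())
print("yellow edges:")
m=cv2.inRange(g,(18,150,150),(32,255,255))
for c in cv2.findContours(m[170:215,255:292],0,2,offset=(255,170))[0]:
    if cv2.contourArea(c)>60:
        R=cv2.minAreaRect(onplane("top",c.reshape(-1,2),.0635)[:,:2].astype(np.float32));print(R)
print(np.degrees(0))
E
```

```text
0.061 bar centre [0.6314 0.0487] len 0.0491 yaw 5.7
0.061 bar centre [ 6.371e-01 -2.000e-04] len 0.0497 yaw 6.8
[0.63426226 0.02422548]
0.066 bar centre [0.6305 0.0484] len 0.0489 yaw 5.7
0.066 bar centre [ 6.361e-01 -3.000e-04] len 0.0495 yaw 6.8
[0.63328712 0.02407494]
plate corners tl tr bl br [[0.6867, 0.0781], [0.6956, -0.0198], [0.5679, 0.067], [0.5773, -0.0308]] [0.63188483 0.02363504]
len 0.11935251976930518 0.11879996222947338 wid 0.09827749923319848 0.09824133961934527
cap top [[0.631922   0.02426664 0.126     ]]
[[45, 8, 129], [50, 6, 130], [39, 19, 192], [39, 19, 217], [19, 29, 220], [3, 221, 255], [4, 75, 164], [21, 30, 145], [108, 175, 242], [23, 54, 123], [41, 18, 193], [42, 18, 212], [43, 19, 161], [45, 8, 132], [38, 8, 129]]
yellow edges:
((0.628531813621521, 0.04786869138479233), (0.05258508026599884, 0.022234918549656868), 5.270778656005859)
((0.6330274343490601, -0.00024223048239946365), (0.054388754069805145, 0.022640852257609367), 7.94523811340332)
0.0
```

The bars sit about 2 mm further in +x than the tube axis, so the station's x axis points along world +x, with a yaw of about 5.3°. The other positions:
- **Station axis:** about (0.632, 0.024)
- **Fork handle:** about (0.4485, -0.234), yaw about 0
- **Stand hole:** about (0.646, 0.253)

First I turn the tool square to the world axes, then move over the fork.

```bash
python3 -m inch '[[0,0,1,0,0,-5.2,6],[0,0,1,0,0,-5.2,6],[0,0,1,0,0,-5.2,6],[0,0,1,0,0,-5.2,6],[0,0,1,0,0,-5.2,6]]' 40; python3 -m inch '[[-1.4,-5,0,0,0,0,6],[-1.4,-5,0,0,0,0,6],[-1.4,-5,0,0,0,0,6],[-1.4,-5,0,0,0,0,6],[-1.4,-5,0,0,0,0,6]]';python3 -m inch '[[-1.4,-5,0,0,0,0,6],[-1.4,-5,0,0,0,0,6],[-1.4,-5,0,0,0,0,6],[-1.4,-5,0,0,0,0,6],[-1.4,-5,0,0,0,0,6]]'; python3 - <<'E'
from h import *
s=r.sense();print(np.round(s["ee_rot"],3).tolist(),s["position"],s["qpos"].round(2))
E
```

```text
clock: 0.72
position: [0.2414, 0.4937, 0.1545]
ee_rot: [[-1.0, -0.002, -0.001], [-0.002, 1.0, -0.001], [0.001, -0.001, -1.0]]
ft_force: [-0.8, -0.0, 0.6]
width: 0.0601
finger_force: 0.0
clock: 1.35
position: [0.3113, 0.2423, 0.1551]
ee_rot: [[-1.0, 0.0, -0.0], [0.0, 1.0, -0.0], [0.0, -0.0, -1.0]]
ft_force: [1.0, -0.5, -0.6]
width: 0.06
finger_force: 0.0
clock: 1.98
position: [0.381, -0.0076, 0.1552]
ee_rot: [[-1.0, 0.001, 0.0], [0.001, 1.0, 0.0], [-0.0, 0.0, -1.0]]
ft_force: [1.5, 0.8, -0.6]
width: 0.0601
finger_force: 0.0
[[-1.0, 0.001, 0.0], [0.001, 1.0, 0.0], [-0.0, 0.0, -1.0]] [ 0.3810004  -0.00763755  0.15519277] [-0.17 -0.29  1.81  0.    1.62 -1.74]
```

```bash
python3 -m inch '[[-1.35,-4.53,0,0,0,0,6],[-1.35,-4.53,0,0,0,0,6],[-1.35,-4.53,0,0,0,0,6],[-1.35,-4.53,0,0,0,0,6],[-1.35,-4.53,1,0,0,0,6]]'; python3 -m inch '[[0,0,3,0,0,0,6],[0,0,4,0,0,0,6],[0,0,0,0,0,0,6]]'; python3 - <<'E'
from h import *
t=r.read_camera("side")[:,:,::-1];u=r.read_camera("top")[:,:,::-1]
z=lambda im,x,y,w,h:cv2.resize(im[y:y+h,x:x+w],(400,300),interpolation=cv2.INTER_CUBIC)
cv2.imwrite("pics/c3.png",np.hstack([z(t,220,260,120,90),z(u,320,200,100,75)]))
E
```

```text
clock: 2.6
position: [0.4489, -0.2344, 0.1457]
ee_rot: [[-1.0, 0.001, 0.001], [0.001, 1.0, -0.0], [-0.001, -0.0, -1.0]]
ft_force: [-0.1, 1.4, -0.2]
width: 0.06
finger_force: 0.0
clock: 2.98
position: [0.4455, -0.2309, 0.0715]
ee_rot: [[-1.0, 0.001, -0.008], [0.001, 1.0, 0.005], [0.008, 0.005, -1.0]]
ft_force: [0.1, 0.2, -0.3]
width: 0.0598
finger_force: 0.0
```

View pics/c3.png

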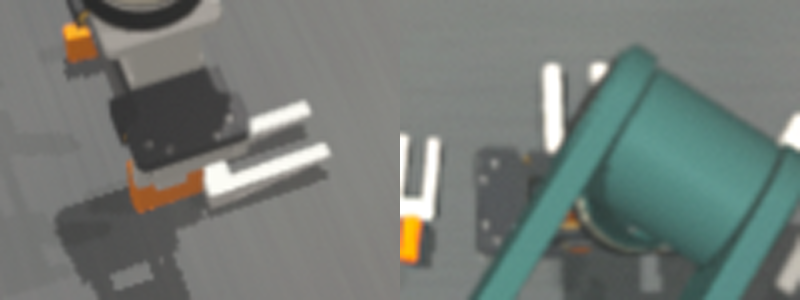

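The side crop shows the gripper straddling the handle, which is visible beneath it, with the prongs pointing ahead. The pose drifted by about 3 mm and 0.5°, so I correct that and descend more slowly.

```bash
python3 -m inch '[[-0.3,-0.35,1,0.29,-0.46,0,6],[0,0,1,0,0,0,6],[0,0,1,0,0,0,6],[0,0,1,0,0,0,6],[0,0,0,0,0,0,6]]'
```

```text
clock: 3.7
position: [0.4508, -0.2357, 0.0341]
ee_rot: [[-1.0, 0.001, 0.006], [0.001, 1.0, -0.004], [-0.006, -0.004, -1.0]]
ft_force: [0.1, -0.8, 1.1]
width: 0.0602
finger_force: 0.0
```

```bash
python3 -m inch '[[0.2,0.1,0.8,-0.25,0.35,0,6],[0,0,0.8,0,0,0,6],[0,0,0.6,0,0,0,6],[0,0,0,0,0,0,6],[0,0,0,0,0,0,6]]'
```

```text
clock: 4.32
position: [0.4499, -0.2354, 0.0136]
ee_rot: [[-1.0, 0.001, 0.002], [0.001, 1.0, -0.001], [-0.002, -0.001, -1.0]]
ft_force: [-0.1, 0.2, -0.4]
width: 0.0603
finger_force: 0.0
```

Close on the handle.

```bash
python3 -m inch '[[0.1,0.1,0.3,0,0.1,0,6],[0,0,0,0,0,0,1],[0,0,0,0,0,0,1],[0,0,0,0,0,0,1],[0,0,0,0,0,0,1]]' 40; python3 -m inch '[[0,0,0,0,0,0,1],[0,0,0,0,0,0,1]]' 50
```

```text
clock: 4.95
position: [0.4488, -0.2343, 0.0105]
ee_rot: [[-1.0, 0.001, 0.0], [0.001, 1.0, -0.001], [-0.0, -0.001, -1.0]]
ft_force: [-0.8, 0.5, 0.8]
width: 0.0232
finger_force: 0.0
clock: 5.2
position: [0.4488, -0.2344, 0.0105]
ee_rot: [[-1.0, 0.001, 0.0], [0.001, 1.0, -0.001], [-0.0, -0.001, -1.0]]
ft_force: [-0.7, -0.2, 0.0]
width: 0.0175
finger_force: 49.9
```

```bash
python3 -m inch '[[0,0,-1.5,0,0,0,1],[0,0,-2.5,0,0,0,1],[0,0,-2.5,0,0,0,1],[0,0,-1.5,0,0,0,1],[0,2.4,0,0,0,0,1]]'; python3 -m inch '[[-0.5,4,0,0,0,0,1],[-0.5,4.5,0,0,0,0,1],[-0.5,4.5,0,0,0,0,1],[-0.5,4.5,0,0,0,0,1],[-0.5,3,0,0,0,0,1]]';  python3 -m inch '[[0,1.4,0,0,0,-1.3,1],[0,0,0,0,0,-2,1],[0,0,0,0,0,-2,1],[0,0,0,0,0,0,1],[0,0,0,0,0,0,1]]'
```

```text
clock: 5.82
position: [0.4498, -0.2116, 0.0927]
ee_rot: [[-1.0, 0.003, 0.004], [0.003, 1.0, -0.003], [-0.004, -0.003, -1.0]]
ft_force: [0.1, 0.8, -1.5]
width: 0.0177
finger_force: 49.9
clock: 6.45
position: [0.4737, -0.0033, 0.0905]
ee_rot: [[-1.0, -0.0, 0.0], [-0.0, 1.0, -0.0], [-0.0, -0.0, -1.0]]
ft_force: [1.1, -0.5, -2.1]
width: 0.0177
finger_force: 49.9
clock: 7.08
position: [0.4739, 0.008, 0.0903]
ee_rot: [[-0.996, -0.09, 0.0], [-0.09, 0.996, -0.001], [-0.0, -0.001, -1.0]]
ft_force: [-0.2, 0.1, -1.4]
width: 0.0182
finger_force: 49.9
```

```bash
python3 -m inch '[[0,0.15,1.2,0,0,-0.1,1],[0,0,1.2,0,0,0,1],[0,0,1.2,0,0,0,1],[0,0,1.1,0,0,0,1],[0,0,0,0,0,0,1]]'; python3 - <<'E'
from h import *
t=r.read_camera("side")[:,:,::-1];u=r.read_camera("top")[:,:,::-1]
cv2.imwrite("pics/s4.png",t);cv2.imwrite("pics/t4.png",u)
z=lambda im,x,y,w,h:cv2.resize(im[y:y+h,x:x+w],(400,600),interpolation=cv2.INTER_CUBIC)
cv2.imwrite("pics/c4.png",np.hstack([z(u,248,170,48,72),z(t,250,171,64,96)]))
E
```

```text
clock: 7.7
position: [0.4727, 0.0103, 0.0418]
ee_rot: [[-0.996, -0.093, -0.003], [-0.093, 0.996, -0.0], [0.003, -0.0, -1.0]]
ft_force: [0.2, 0.1, -0.7]
width: 0.0181
finger_force: 49.9
```

View pics/c4.png

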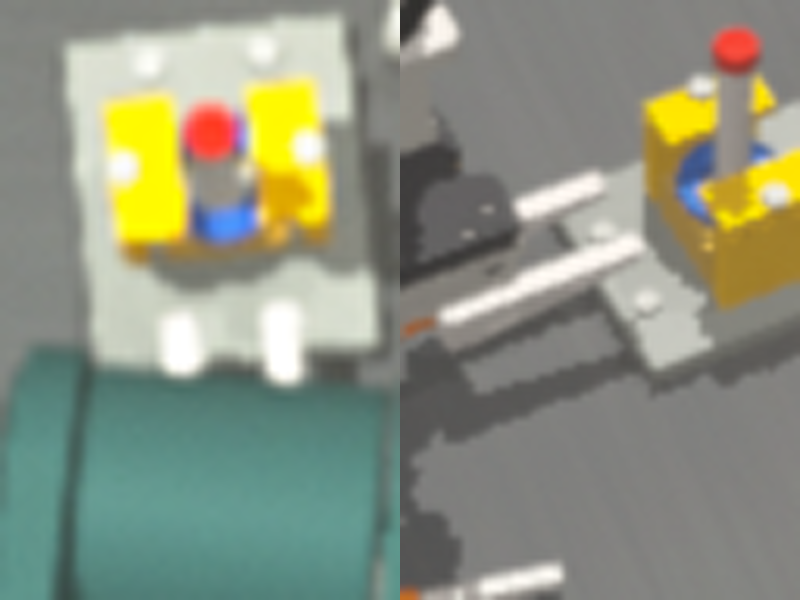

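The top crop shows the prong tips at about (182,312) and (283,301), aimed between the bars, which end at (185,240) and (262,232). Next, the lateral offset in the station's frame.

```bash
python3 - <<'E'
from h import *
f=lambda u:[(248+(a+.5)/8.333-.5,170+(b+.5)/8.333-.5) for a,b in u]
tip=onplane("top",f([(164,314),(200,310),(264,302),(302,299)]),.050)[:,:2]
a=np.radians(5.35);R=np.array([[np.cos(a),np.sin(a)],[-np.sin(a),np.cos(a)]])
O=np.array([.632,.024])
print("tips st",((tip-O)@R.T).round(4).tolist(),((tip.mean(0)-O)@R.T).round(4))
bars=onplane("top",f([(104,103),(173,95),(188,236),(122,246),(247,86),(314,79),(331,230),(265,236)]),.0635)[:,:2]
print("bars st",((bars-O)@R.T*1e3).round(1).tolist(),((bars.mean(0)-O)@R.T).round(4))
pl=onplane("top",f([(66,45),(340,15),(378,345),(95,362)]),.012)[:,:2]
print("plate",((pl-O)@R.T*1e3).round(1).tolist(),(pl.mean(0)-O)@R.T)
print("cap",((onplane("top",f([(211,132)]),.126)[:,:2]-O)@R.T))
p=np.array([.4727,.0103]);print("tcp st",(p-O)@R.T,"pred tip",(p+.108*np.array([.9957,.093])-O)@R.T)
# heights: prong tip outer corners side view, tri
g=lambda u:(250+(u[0]+.5)/6.25-.5,171+(u[1]+.5)/6.25-.5)
print("R prong tip", tri(f([(283,300)])[0],g((640-400,240))), "L",tri(f([(182,312)])[0],g((600-400,178))))
print("bar near-left corner",tri(f([(331,230)])[0],g((722-400,222))),"far bar",tri(f([(122,246)])[0],g((645-400,103))))
E
```

```text
tips st [[-0.0466, 0.0235], [-0.0465, 0.0111], [-0.0461, -0.0109], [-0.0464, -0.0239]] [-0.0464 -0.0001]
bars st [[25.9, 36.3], [26.2, 12.6], [-23.0, 12.3], [-24.1, 35.0], [26.6, -12.8], [26.6, -35.8], [-26.1, -36.1], [-25.8, -13.6]] [ 0.0008 -0.0003]
plate [[59.2, 49.5], [59.6, -48.0], [-59.2, -48.8], [-54.8, 50.2]] [0.00120353 0.00071767]
cap [[-0.00077045  0.00019655]]
tcp st [-0.15988342  0.00121273] pred tip [-0.05187978  0.00118641]
R prong tip (array([0.58763891, 0.00233906, 0.05024168]), np.float64(8.888968098246648e-05)) L (array([0.58366971, 0.03683003, 0.05135167]), np.float64(0.00019371021241747764))
bar near-left corner (array([ 0.61162635, -0.01500443,  0.06974839]), np.float64(0.004731051768030356)) far bar (array([0.6071896 , 0.05602103, 0.06565139]), np.float64(0.003921673737476745))
```

```bash
python3 -m inch '[[-0.5,0,-0.1,0,0,0,1],[-0.5,0,0,0,0,0,1],[-0.4,0,0,0,0,0,1],[0,0,0,0,0,0,1],[0,0,0,0,0,0,1]]'
```

```text
clock: 8.43
position: [0.4877, 0.0115, 0.0442]
ee_rot: [[-0.996, -0.093, -0.0], [-0.093, 0.996, -0.001], [0.0, -0.001, -1.0]]
ft_force: [0.6, -0.1, -0.9]
width: 0.0178
finger_force: 49.9
```

```bash
python3 -m inch '[[-0.5,0,0,0,0,0,1],[-0.5,0,0,0,0,0,1],[-0.5,0,0,0,0,0,1],[-0.3,0,0,0,0,0,1],[0,0,0,0,0,0,1]]';python3 -m inch '[[-0.5,0,0,0,0,0,1],[-0.5,0,0,0,0,0,1],[-0.3,0,0,0,0,0,1],[0,0,0,0,0,0,1],[0,0,0,0,0,0,1]]'
```

```text
clock: 9.05
position: [0.5059, 0.0132, 0.0443]
ee_rot: [[-0.996, -0.093, 0.0], [-0.093, 0.996, -0.001], [-0.0, -0.001, -1.0]]
ft_force: [-0.1, 0.4, -1.5]
width: 0.0175
finger_force: 49.9
clock: 9.68
position: [0.5191, 0.0143, 0.0446]
ee_rot: [[-0.996, -0.093, 0.001], [-0.093, 0.996, -0.001], [-0.001, -0.001, -1.0]]
ft_force: [0.6, 0.2, -0.2]
width: 0.018
finger_force: 49.9
```

```bash
python3 -m inch '[[-0.3,0,0,0,0,0,1],[-0.3,0,0,0,0,0,1],[0,0,0,0,0,0,1],[0,0,0,0,0,0,1]]';python3 -m inch '[[0,0,-0.1,0,0,0,1],[0,0,-0.1,0,0,0,1],[0,0,0,0,0,0,1],[0,0,0,0,0,0,1]]'; python3 -c "
from h import *
s=r.sense();print(s['ft_force'],s['wrist_torque'])"
```

```text
clock: 10.18
position: [0.525, 0.0149, 0.0447]
ee_rot: [[-0.996, -0.093, 0.001], [-0.093, 0.996, -0.001], [-0.001, -0.001, -1.0]]
ft_force: [-2.1, -0.8, 3.9]
width: 0.0173
finger_force: 49.9
clock: 10.68
position: [0.5247, 0.0151, 0.046]
ee_rot: [[-0.996, -0.093, 0.0], [-0.093, 0.996, -0.0], [-0.0, -0.0, -1.0]]
ft_force: [0.9, -0.6, -0.5]
width: 0.0176
finger_force: 49.9
[ 0.8728986  -0.61975465 -0.47738166] [-0.05047582 -0.04761629 -0.0140221 ]
```

```bash
python3 -m inch '[[0,0,-0.1,0,0,0,1],[0,0,0,0,0,0,1],[0,0,0,0,0,0,1]]';python3 -m inch '[[0,0,-0.1,0,0,0,1],[0,0,0,0,0,0,1],[0,0,0,0,0,0,1]]'
```

```text
clock: 11.05
position: [0.5244, 0.0151, 0.0471]
ee_rot: [[-0.996, -0.093, -0.0], [-0.093, 0.996, -0.0], [0.0, -0.0, -1.0]]
ft_force: [0.0, -1.0, -0.9]
width: 0.0175
finger_force: 49.9
clock: 11.42
position: [0.5246, 0.015, 0.0483]
ee_rot: [[-0.996, -0.093, 0.0], [-0.093, 0.996, -0.001], [-0.0, -0.001, -1.0]]
ft_force: [0.1, 0.0, -0.4]
width: 0.0179
finger_force: 49.9
```

```bash
python3 -m inch '[[0,0,-0.1,0,0,0,1],[0,0,0,0,0,0,1],[0,0,0,0,0,0,1]]';python3 -m inch '[[0,0,-0.05,0,0,0,1],[0,0,0,0,0,0,1],[0,0,0,0,0,0,1]]'
```

```text
clock: 11.8
position: [0.5245, 0.015, 0.0491]
ee_rot: [[-0.996, -0.093, -0.0], [-0.093, 0.996, -0.001], [0.0, -0.001, -1.0]]
ft_force: [0.1, -0.5, -2.3]
width: 0.0177
finger_force: 49.9
clock: 12.18
position: [0.5245, 0.015, 0.0493]
ee_rot: [[-0.996, -0.093, -0.0], [-0.093, 0.996, -0.001], [0.0, -0.0, -1.0]]
ft_force: [2.4, -1.4, -5.7]
width: 0.0177
finger_force: 49.9
```

```bash
python3 -m inch '[[-0.4,0,0.05,0,0,0,1],[-0.4,0,0,0,0,0,1],[-0.4,0,0,0,0,0,1],[-0.3,0,0,0,0,0,1],[0,0,0,0,0,0,1]]';python3 -m inch '[[-0.3,0,0,0,0,0,1],[-0.3,0,0,0,0,0,1],[-0.3,0,0,0,0,0,1],[0,0,0,0,0,0,1],[0,0,0,0,0,0,1]]'
```

```text
clock: 12.8
position: [0.5399, 0.0164, 0.0492]
ee_rot: [[-0.996, -0.093, 0.001], [-0.093, 0.996, -0.001], [-0.0, -0.001, -1.0]]
ft_force: [-0.1, -0.4, -3.6]
width: 0.018
finger_force: 49.9
clock: 13.42
position: [0.5476, 0.0169, 0.0493]
ee_rot: [[-0.996, -0.093, -0.002], [-0.093, 0.996, -0.001], [0.002, -0.001, -1.0]]
ft_force: [-5.9, -1.2, -0.7]
width: 0.0176
finger_force: 49.9
```

```bash
python3 -m inch '[[-0.2,0,0,0,0,0,1],[-0.2,0,0,0,0,0,1],[0,0,0,0,0,0,1],[0,0,0,0,0,0,1]]';python3 -m inch '[[-0.2,0,0,0,0,0,1],[0,0,0,0,0,0,1],[0,0,0,0,0,0,1]]'
```

```text
clock: 13.92
position: [0.5513, 0.0172, 0.0493]
ee_rot: [[-0.996, -0.093, -0.002], [-0.093, 0.996, -0.001], [0.003, -0.001, -1.0]]
ft_force: [-5.7, -1.6, -0.2]
width: 0.0176
finger_force: 49.9
clock: 14.3
position: [0.5532, 0.0174, 0.0493]
ee_rot: [[-0.996, -0.093, -0.003], [-0.093, 0.996, -0.001], [0.003, -0.001, -1.0]]
ft_force: [-6.1, 0.2, 0.7]
width: 0.0175
finger_force: 49.9
```

```bash
python3 -m inch '[[-0.2,0,0,0,0,0,1],[0,0,0,0,0,0,1],[0,0,0,0,0,0,1]]';python3 -m inch '[[-0.2,0,0,0,0,0,1],[0,0,0,0,0,0,1],[0,0,0,0,0,0,1]]'
```

```text
clock: 14.68
position: [0.5552, 0.0176, 0.0493]
ee_rot: [[-0.996, -0.093, -0.003], [-0.093, 0.996, -0.001], [0.003, -0.001, -1.0]]
ft_force: [-6.0, -1.2, 0.4]
width: 0.0177
finger_force: 49.9
clock: 15.05
position: [0.557, 0.0177, 0.0493]
ee_rot: [[-0.996, -0.093, -0.003], [-0.093, 0.996, -0.001], [0.003, -0.001, -1.0]]
ft_force: [-6.5, -1.9, 0.4]
width: 0.0177
finger_force: 49.9
```

```bash
python3 -m inch '[[-0.1,0,0,0,0,0,1],[0,0,0,0,0,0,1],[0,0,0,0,0,0,1]]';python3 -m inch '[[0,0,0,0,0,0,1]]'
```

```text
clock: 15.42
position: [0.5578, 0.0178, 0.0494]
ee_rot: [[-0.996, -0.093, -0.004], [-0.093, 0.996, -0.001], [0.004, -0.001, -1.0]]
ft_force: [-7.4, -1.4, 0.9]
width: 0.0178
finger_force: 49.9
clock: 15.55
position: [0.5578, 0.0178, 0.0493]
ee_rot: [[-0.996, -0.093, -0.004], [-0.093, 0.996, -0.001], [0.004, -0.001, -1.0]]
ft_force: [-7.0, -2.0, 0.7]
width: 0.0181
finger_force: 49.9
```

```bash
python3 -m inch '[[-0.1,0,0,0,0,0,1],[0,0,0,0,0,0,1],[0,0,0,0,0,0,1]]';python3 -m inch '[[-0.1,0,0,0,0,0,1],[0,0,0,0,0,0,1],[0,0,0,0,0,0,1]]'
```

```text
clock: 15.92
position: [0.5587, 0.0179, 0.0493]
ee_rot: [[-0.996, -0.093, -0.004], [-0.093, 0.996, -0.001], [0.004, -0.001, -1.0]]
ft_force: [-7.5, -1.1, 2.6]
width: 0.0179
finger_force: 49.9
clock: 16.3
position: [0.5596, 0.018, 0.0494]
ee_rot: [[-0.996, -0.093, -0.004], [-0.093, 0.996, -0.001], [0.004, -0.001, -1.0]]
ft_force: [-7.1, -0.9, 0.9]
width: 0.0176
finger_force: 49.9
```

```bash
python3 -m inch '[[-0.1,0,0,0,0,0,1],[0,0,0,0,0,0,1],[0,0,0,0,0,0,1]]';python3 -m inch '[[-0.1,0,0,0,0,0,1],[0,0,0,0,0,0,1],[0,0,0,0,0,0,1]]'
```

```text
clock: 16.68
position: [0.5606, 0.018, 0.0494]
ee_rot: [[-0.996, -0.093, -0.004], [-0.093, 0.996, -0.002], [0.004, -0.001, -1.0]]
ft_force: [-8.1, -1.8, 1.7]
width: 0.0178
finger_force: 49.9
clock: 17.05
position: [0.5615, 0.0181, 0.0494]
ee_rot: [[-0.996, -0.093, -0.004], [-0.093, 0.996, -0.002], [0.004, -0.001, -1.0]]
ft_force: [-8.5, -1.2, 1.3]
width: 0.0181
finger_force: 49.9
```

```bash
python3 -m inch '[[-0.1,0,0,0,0,0,1],[0,0,0,0,0,0,1],[0,0,0,0,0,0,1]]';python3 -m inch '[[-0.1,0,0,0,0,0,1],[0,0,0,0,0,0,1],[0,0,0,0,0,0,1]]'
```

```text
clock: 17.42
position: [0.5625, 0.0182, 0.0494]
ee_rot: [[-0.996, -0.093, -0.004], [-0.093, 0.996, -0.001], [0.004, -0.001, -1.0]]
ft_force: [-7.7, -1.9, 1.3]
width: 0.0178
finger_force: 49.9
clock: 17.8
position: [0.5634, 0.0183, 0.0493]
ee_rot: [[-0.996, -0.093, -0.004], [-0.093, 0.996, -0.002], [0.004, -0.001, -1.0]]
ft_force: [-7.8, -1.1, 1.4]
width: 0.0176
finger_force: 49.9
```

```bash
python3 -m inch '[[-0.1,0,0,0,0,0,1],[0,0,0,0,0,0,1],[0,0,0,0,0,0,1]]';python3 -m inch '[[-0.1,0,0,0,0,0,1],[0,0,0,0,0,0,1],[0,0,0,0,0,0,1]]'
```

```text
clock: 18.18
position: [0.5644, 0.0184, 0.0494]
ee_rot: [[-0.996, -0.093, -0.004], [-0.093, 0.996, -0.002], [0.005, -0.001, -1.0]]
ft_force: [-7.6, -2.4, 2.6]
width: 0.0179
finger_force: 49.9
clock: 18.55
position: [0.5654, 0.0184, 0.0493]
ee_rot: [[-0.996, -0.093, -0.004], [-0.093, 0.996, -0.002], [0.005, -0.001, -1.0]]
ft_force: [-7.8, -1.6, 1.4]
width: 0.0179
finger_force: 49.9
```

```bash
python3 -m inch '[[-0.1,0,0,0,0,0,1],[0,0,0,0,0,0,1],[0,0,0,0,0,0,1]]';python3 -m inch '[[-0.1,0,0,0,0,0,1],[0,0,0,0,0,0,1],[0,0,0,0,0,0,1]]'; python3 - <<'E'
from h import *
t=r.read_camera("side")[:,:,::-1];u=r.read_camera("top")[:,:,::-1]
z=lambda im,x,y,w,h:cv2.resize(im[y:y+h,x:x+w],(400,600),interpolation=cv2.INTER_CUBIC)
cv2.imwrite("pics/c5.png",np.hstack([z(u,248,165,48,72),z(t,270,171,48,72)]))
E
```

```text
clock: 18.92
position: [0.5663, 0.0185, 0.0494]
ee_rot: [[-0.996, -0.093, -0.005], [-0.093, 0.996, -0.002], [0.005, -0.001, -1.0]]
ft_force: [-8.6, -1.4, 2.6]
width: 0.0178
finger_force: 49.9
clock: 19.3
position: [0.5673, 0.0186, 0.0494]
ee_rot: [[-0.996, -0.093, -0.005], [-0.093, 0.996, -0.002], [0.005, -0.001, -1.0]]
ft_force: [-9.4, -1.9, 2.2]
width: 0.0178
finger_force: 49.9
```

View pics/c5.png

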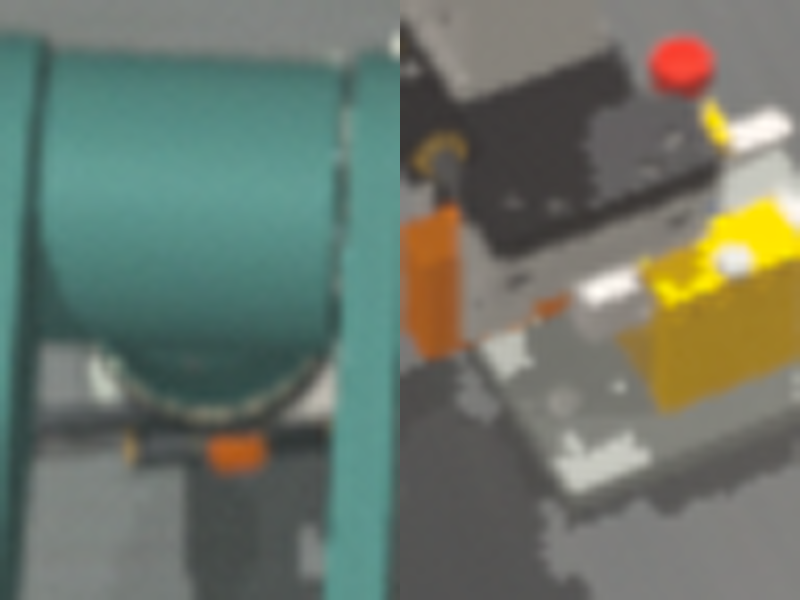

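The side crop shows the near prong's root almost at the bar, and the far tip past the bridge at (760,130). The fork is in deep and the push force is starting to climb. I continue in small steps.

```bash
python3 -m inch '[[-0.1,0,0,0,0,0,1],[0,0,0,0,0,0,1],[0,0,0,0,0,0,1]]'
```

```text
clock: 19.77
position: [0.5675, 0.0186, 0.0494]
ee_rot: [[-0.996, -0.093, -0.006], [-0.093, 0.996, -0.002], [0.007, -0.001, -1.0]]
ft_force: [-9.6, -2.3, 3.8]
width: 0.0173
finger_force: 49.9
```

```bash
python3 -m inch '[[-0.1,0,0,0,0,0,1],[0,0,0,0,0,0,1],[0,0,0,0,0,0,1]]'
```

```text
clock: 20.15
position: [0.5676, 0.0186, 0.0495]
ee_rot: [[-0.996, -0.093, -0.008], [-0.093, 0.996, -0.002], [0.009, -0.001, -1.0]]
ft_force: [-12.0, -1.0, 6.1]
width: 0.0175
finger_force: 49.9
```

```bash
python3 -m inch '[[-0.1,0,-0.1,0,0,0,1],[0,0,0,0,0,0,1],[0,0,0,0,0,0,1]]'
```

```text
clock: 20.52
position: [0.5677, 0.0186, 0.0497]
ee_rot: [[-0.996, -0.093, -0.011], [-0.093, 0.996, -0.002], [0.011, -0.001, -1.0]]
ft_force: [-13.6, -2.6, 5.0]
width: 0.018
finger_force: 49.9
```

```bash
python3 -m inch '[[-0.1,0,0,0,0,0,1],[0,0,0,0,0,0,1],[0,0,0,0,0,0,1]]'
```

```text
clock: 20.9
position: [0.5678, 0.0187, 0.0498]
ee_rot: [[-0.996, -0.093, -0.013], [-0.093, 0.996, -0.002], [0.013, -0.001, -1.0]]
ft_force: [-16.0, -1.6, 5.7]
width: 0.0179
finger_force: 49.9
```

Push reached 16 N with no further travel, so the fork is home. I ease the push off, then open the gripper.

```bash
python3 -m inch '[[0.3,0,0.05,0,0,0,1],[0,0,0,0,0,0,1],[0,0,0,0,0,0,5],[0,0,0,0,0,0,5],[0,0,0,0,0,0,5]]'; python3 -m inch '[[0,0,0,0,0,0,5],[0,0,0,0,0,0,5]]'
```

```text
clock: 21.52
position: [0.5715, 0.0193, 0.0506]
ee_rot: [[-0.996, -0.093, 0.003], [-0.093, 0.996, -0.001], [-0.003, -0.001, -1.0]]
ft_force: [-0.2, -0.9, -0.1]
width: 0.0442
finger_force: 0.0
clock: 21.78
position: [0.5706, 0.0193, 0.0499]
ee_rot: [[-0.996, -0.093, 0.001], [-0.093, 0.996, -0.001], [-0.001, -0.001, -1.0]]
ft_force: [-0.6, 0.6, -0.4]
width: 0.0499
finger_force: 0.0
```

```bash
python3 -m inch '[[0,0,-2,0,0,0,5],[0,0,-2.5,0,0,0,5],[0,0,-2.5,0,0,0,5],[0,0,-2.5,0,0,0,5],[0,0,-2.5,0,0,0,5]]'; python3 -m inch '[[0,0,0,0,0,0,5],[0,0,0,0,0,0,5]]'; python3 - <<'E'
from h import *
t=r.read_camera("side")[:,:,::-1];u=r.read_camera("top")[:,:,::-1]
cv2.imwrite("pics/s6.png",t);cv2.imwrite("pics/t6.png",u)
z=lambda im,x,y,w,h:cv2.resize(im[y:y+h,x:x+w],(400,600),interpolation=cv2.INTER_CUBIC)
cv2.imwrite("pics/c6.png",np.hstack([z(u,248,165,48,72),z(t,270,171,48,72)]))
E
```

```text
clock: 22.4
position: [0.5704, 0.0193, 0.1706]
ee_rot: [[-0.996, -0.093, 0.0], [-0.093, 0.996, -0.001], [-0.0, -0.001, -1.0]]
ft_force: [0.9, 0.1, -0.2]
width: 0.0501
finger_force: 0.0
clock: 22.65
position: [0.5699, 0.0193, 0.1686]
ee_rot: [[-0.996, -0.093, -0.001], [-0.093, 0.996, -0.0], [0.001, -0.0, -1.0]]
ft_force: [-0.1, -0.4, -1.4]
width: 0.05
finger_force: 0.0
```

View pics/c6.png

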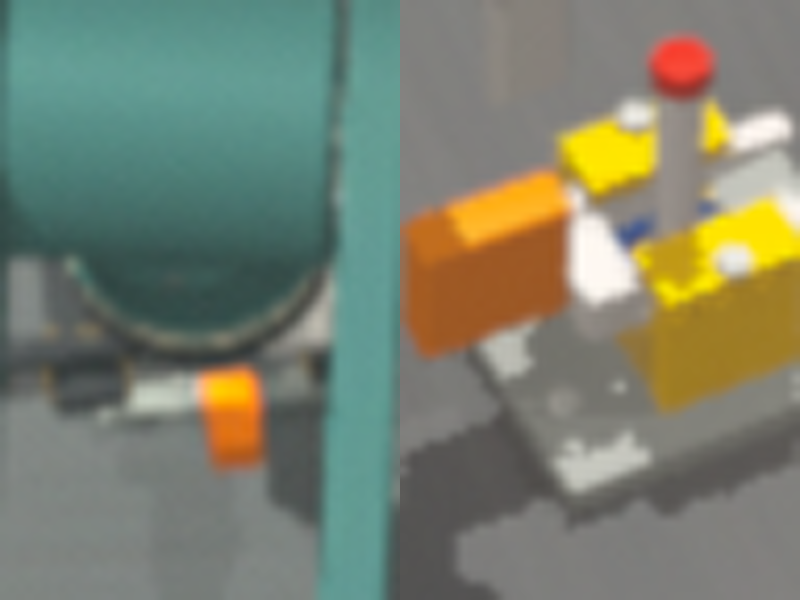

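The fork stays wedged and level: orange handle at (490,260), root against the bridge, tips beyond the bars. Now over to the tube.

```bash
python3 -m inch '[[-1.25,-0.1,0,0,0,0,5],[-1.5,0,0,0,0,0,5],[-1.5,0,0,0,0,0,5],[-1.3,0,0,0,0,0,5],[-0.7,0,0,0,0,0,5]]'; python3 -m inch '[[0,0,0,0,0,0,5],[0,0,0,0,0,0,5]]'; python3 - <<'E'
from h import *
t=r.read_camera("side")[:,:,::-1]
cv2.imwrite("pics/s7.png",t)
s=r.sense(); print(s["position"])
print("TCP px",proj("side",[s["position"],s["position"]+[0,0,.019]]))
h=cv2.cvtColor(t,cv2.COLOR_BGR2HSV); m=cv2.inRange(h,(0,150,90),(8,255,255))|cv2.inRange(h,(170,120,90),(180,255,255))
k=np.zeros_like(m);k[165:190,290:320]=1;M=cv2.moments(m*k);print(M["m10"]/M["m00"],M["m01"]/M["m00"],onplane("side",[(M["m10"]/M["m00"],M["m01"]/M["m00"])],.122))
E
```

```text
clock: 23.38
position: [0.6334, 0.0242, 0.169]
ee_rot: [[-0.996, -0.093, -0.001], [-0.093, 0.996, -0.001], [0.001, -0.0, -1.0]]
ft_force: [0.1, 0.8, -0.4]
width: 0.0503
finger_force: 0.0
clock: 23.62
position: [0.6325, 0.0241, 0.1698]
ee_rot: [[-0.996, -0.093, -0.0], [-0.093, 0.996, -0.001], [0.0, -0.001, -1.0]]
ft_force: [0.0, 0.0, 0.3]
width: 0.0501
finger_force: 0.0
[0.63243054 0.02409611 0.16997872]
TCP px [[302.54649309 164.87091634]
 [302.69772956 159.22859746]]
303.25714285714287 178.5142857142857 [[0.63492052 0.02332458 0.122     ]]
```

```bash
python3 -m inch '[[0,0,1.5,0,0,0,5],[0,0,2.5,0,0,0,5],[0,0,2.5,0,0,0,5],[0,0,2,0,0,0,5],[0,0,0.9,0,0,0,5]]'; python3 -m inch '[[0,0,0,0,0,0,5],[0,0,0,0,0,0,5]]'
```

```text
clock: 24.3
position: [0.6315, 0.0241, 0.0736]
ee_rot: [[-0.996, -0.093, -0.003], [-0.093, 0.996, -0.0], [0.003, -0.0, -1.0]]
ft_force: [-0.1, 0.4, -0.0]
width: 0.0502
finger_force: 0.0
clock: 24.55
position: [0.6335, 0.024, 0.077]
ee_rot: [[-0.996, -0.093, 0.002], [-0.093, 0.996, -0.001], [-0.002, -0.001, -1.0]]
ft_force: [0.2, 0.1, -0.6]
width: 0.0503
finger_force: 0.0
```

```bash
python3 -m inch '[[0,0,0,0,0,0,1],[0,0,0,0,0,0,1],[0,0,0,0,0,0,1],[0,0,0,0,0,0,1],[0,0,0,0,0,0,1]]' 20;  python3 -m inch '[[0,0,0,0,0,0,1],[0,0,0,0,0,0,1]]'
```

```text
clock: 25.18
position: [0.6328, 0.024, 0.076]
ee_rot: [[-0.996, -0.093, 0.001], [-0.093, 0.996, -0.001], [-0.0, -0.001, -1.0]]
ft_force: [-0.0, -0.2, 1.2]
width: 0.0169
finger_force: 20.0
clock: 25.42
position: [0.6328, 0.024, 0.076]
ee_rot: [[-0.996, -0.093, 0.001], [-0.093, 0.996, -0.001], [-0.0, -0.001, -1.0]]
ft_force: [-0.5, -0.1, 1.4]
width: 0.0171
finger_force: 20.0
```

```bash
python3 -m inch '[[0,0,-0.1,0,0,0,1],[0,0,0,0,0,0,1],[0,0,0,0,0,0,1]]'
```

```text
clock: 25.8
position: [0.6324, 0.0241, 0.0763]
ee_rot: [[-0.996, -0.093, -0.001], [-0.093, 0.996, -0.0], [0.001, -0.0, -1.0]]
ft_force: [0.0, -0.9, -2.1]
width: 0.0172
finger_force: 20.0
```

```bash
python3 -m inch '[[0,0,-0.05,0,0,0,1],[0,0,0,0,0,0,1],[0,0,0,0,0,0,1],[0,0,0,0,0,0,1]]'
```

```text
clock: 26.3
position: [0.6327, 0.0241, 0.0773]
ee_rot: [[-0.996, -0.093, 0.0], [-0.093, 0.996, -0.001], [-0.0, -0.001, -1.0]]
ft_force: [-0.3, 0.4, -1.9]
width: 0.0174
finger_force: 20.0
```

Rising freely, with about 2 N on the wrist. I continue gently.

```bash
python3 -m inch '[[0,0,-0.1,0,0,0,1],[0,0,-0.1,0,0,0,1],[0,0,0,0,0,0,1],[0,0,0,0,0,0,1]]'
```

```text
clock: 26.8
position: [0.6327, 0.0241, 0.0793]
ee_rot: [[-0.996, -0.093, 0.0], [-0.093, 0.996, -0.001], [-0.0, -0.001, -1.0]]
ft_force: [-1.1, -0.4, -1.9]
width: 0.0173
finger_force: 20.0
```

```bash
python3 -m inch '[[0,0,-0.3,0,0,0,1],[0,0,-0.4,0,0,0,1],[0,0,-0.4,0,0,0,1],[0,0,-0.4,0,0,0,1],[0,0,-0.3,0,0,0,1]]'; python3 -m inch '[[0,0,-0.5,0,0,0,1],[0,0,-1,0,0,0,1],[0,0,-1.2,0,0,0,1],[0,0,-1.2,0,0,0,1],[0,0,-0.8,0,0,0,1]]'; python3 -m inch '[[0,0,-0.5,0,0,0,1],[0,0,-0.5,0,0,0,1],[0,0,0,0,0,0,1]]'
python3 - <<'E'
from h import *
t=r.read_camera("side")[:,:,::-1];u=r.read_camera("top")[:,:,::-1]
cv2.imwrite("pics/s8.png",t)
z=lambda im,x,y,w,h:cv2.resize(im[y:y+h,x:x+w],(400,600),interpolation=cv2.INTER_CUBIC)
cv2.imwrite("pics/c8.png",np.hstack([z(u,248,165,48,72),z(t,270,141,68,102)]))
E
```

```text
clock: 27.42
position: [0.6329, 0.0241, 0.0978]
ee_rot: [[-0.996, -0.093, 0.001], [-0.093, 0.996, -0.001], [-0.001, -0.001, -1.0]]
ft_force: [-0.7, -0.6, -2.1]
width: 0.017
finger_force: 20.0
clock: 28.05
position: [0.6332, 0.0241, 0.1459]
ee_rot: [[-0.996, -0.093, 0.002], [-0.093, 0.996, -0.001], [-0.002, -0.001, -1.0]]
ft_force: [0.6, -0.4, -2.0]
width: 0.0174
finger_force: 20.0
clock: 28.42
position: [0.6329, 0.0241, 0.1546]
ee_rot: [[-0.996, -0.093, 0.001], [-0.093, 0.996, -0.001], [-0.001, -0.001, -1.0]]
ft_force: [0.4, 0.5, -1.7]
width: 0.0174
finger_force: 20.0
```

View pics/c8.png

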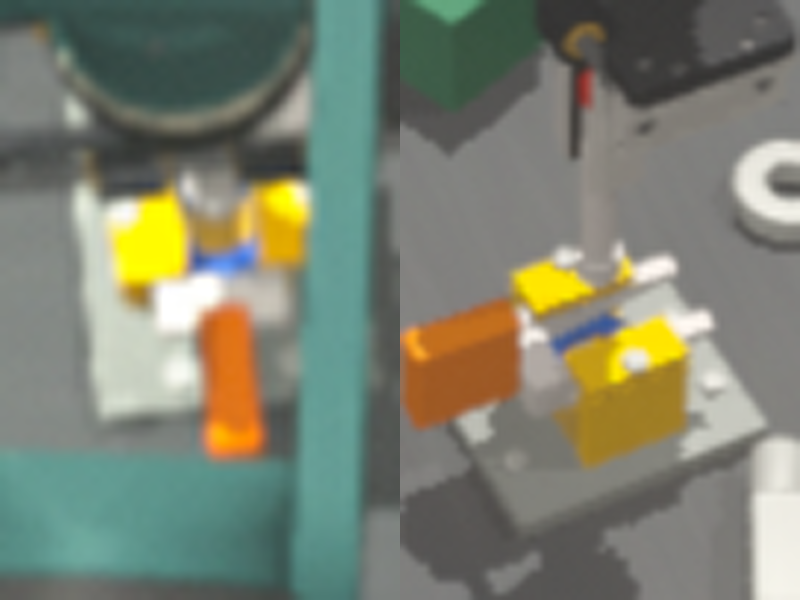

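The side crop shows the tube clear of the bridge, foot at (600,270), with the fork still wedged and the ring down. Now an accurate stand hole position from the first pictures.

```bash
python3 - <<'E'
from h import *
print("foot check",proj("side",[[.633,.024,.0926]]),"seen",270+200/5.88,141+268/5.88)
t=cv2.imread("pics/top0.png");s=cv2.imread("pics/side0.png")
for n,im,b in(("top",t,(175,168,38,38)),("side",s,(260,120,38,42))):
    x,y,w,h=b; g=cv2.cvtColor(im,cv2.COLOR_BGR2HSV)[y:y+h,x:x+w]
    green=cv2.inRange(g,(60,60,20),(90,255,255))
    V=g[...,2]; top=((green>0)&(V>(95 if n=="top" else 95))).astype(np.uint8)
    print(n,np.percentile(V[green>0],[5,25,50,75,95]))
    c=max(cv2.findContours(top,0,2)[0],key=cv2.contourArea); hull=cv2.convexHull(c)
    W=onplane(n,(hull.reshape(-1,2)+[x,y]),.06)[:,:2].astype(np.float32); print("top face",cv2.minAreaRect(W))
    m=np.zeros((h,w),np.uint8);cv2.fillConvexPoly(m,hull,1); m=cv2.erode(m,np.ones((5,5)))
    hole=m*(V<60); M=cv2.moments(hole,True)
    if M["m00"]: print("hole",M["m00"],(M["m10"]/M["m00"]+x,M["m01"]/M["m00"]+y),onplane(n,[(M["m10"]/M["m00"]+x,M["m01"]/M["m00"]+y)],.06))
a=cv2.resize(t[165:210,170:215],(400,400),interpolation=cv2.INTER_CUBIC);b=cv2.resize(s[115:160,257:302],(400,400),interpolation=cv2.INTER_CUBIC)
cv2.imwrite("pics/c9.png",np.hstack([a,b]))
E
```

```text
foot check [[302.18722929 186.54703514]] seen 304.01360544217687 186.57823129251702
top [ 84. 109. 167. 178. 182.]
top face ((0.6499844789505005, 0.25559884309768677), (0.06964090466499329, 0.06668473035097122), 27.278959274291992)
side [ 76.  79.  86. 149. 154.]
top face ((0.6526806950569153, 0.25426506996154785), (0.06692002713680267, 0.06525997817516327), 27.10999298095703)
```

View pics/c9.png

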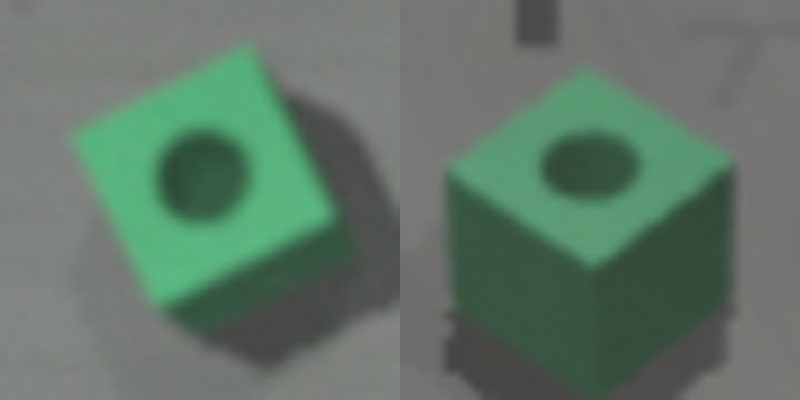

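```bash
python3 - <<'E'
from h import *
a=(192.39,184.36);b=(277.93,133.23)
print(onplane("top",[a],.06),onplane("side",[b],.06),tri(a,b))
p=np.array([.6329,.0241]);th=np.radians(5.35);R=np.array([[-np.cos(th),-np.sin(th)],[-np.sin(th),np.cos(th)]])
tgt=(onplane("top",[a],.06)+onplane("side",[b],.06))[0,:2]/2-[.001,0]; print(tgt,"tool d cm",R@(tgt-p)*100)
E
```

```text
[[0.65085173 0.25692802 0.06      ]] [[0.65361651 0.25516724 0.06      ]] (array([0.65274558, 0.25707923, 0.05808641]), np.float64(0.0021083411093820673))
[0.65123412 0.25604763] tool d cm [-3.98809329 22.92277332]
```

```bash
python3 -m inch '[[-0.4,2,0,0,0,0,1],[-0.8,4.2,0,0,0,0,1],[-0.8,4.8,0,0,0,0,1],[-0.8,4.8,0,0,0,0,1],[-0.7,4.2,0,0,0,0,1]]' 25; python3 -m inch '[[-0.44,2.2,0,0,0,0,1],[-0.1,0.75,0,0,0,0,1],[0,0,0,0,0,0,1],[0,0,0,0,0,0,1],[0,0,0,0,0,0,1]]'
```

```text
clock: 29.15
position: [0.6483, 0.23, 0.1538]
ee_rot: [[-0.996, -0.095, -0.0], [-0.095, 0.996, 0.0], [0.0, 0.0, -1.0]]
ft_force: [0.6, -0.7, -1.7]
width: 0.0169
finger_force: 25.0
clock: 29.78
position: [0.6518, 0.255, 0.1544]
ee_rot: [[-0.996, -0.091, 0.0], [-0.091, 0.996, -0.001], [-0.0, -0.001, -1.0]]
ft_force: [-0.2, -0.7, -1.1]
width: 0.017
finger_force: 25.0
```

Another 1.4 mm in y, then descend.

```bash
python3 -m inch '[[0,0.14,0.5,0,0,0,1],[0,0,1,0,0,0,1],[0,0,1.2,0,0,0,1],[0,0,0.8,0,0,0,1],[0,0,0,0,0,0,1]]'; python3 -m inch '[[0,0,0.5,0,0,0,1],[0,0,0.8,0,0,0,1],[0,0,0.8,0,0,0,1],[0,0,0.4,0,0,0,1],[0,0,0,0,0,0,1]]'; python3 - <<'E'
from h import *
s=r.sense();print(s["ft_force"],s["wrist_torque"])
E
```

```text
clock: 30.4
position: [0.6507, 0.2576, 0.1174]
ee_rot: [[-0.996, -0.093, -0.003], [-0.093, 0.996, -0.001], [0.003, -0.001, -1.0]]
ft_force: [-0.4, -0.5, -1.7]
width: 0.0171
finger_force: 25.0
clock: 31.02
position: [0.6511, 0.2576, 0.0934]
ee_rot: [[-0.996, -0.093, -0.001], [-0.093, 0.996, -0.001], [0.001, -0.001, -1.0]]
ft_force: [0.3, -0.0, -0.4]
width: 0.017
finger_force: 25.0
[ 0.25407652 -0.02896976 -0.40687053] [ 0.03426165  0.00280362 -0.02213096]
```

The foot is 29 mm inside the hole with no contact. I lower it to the floor.

```bash
python3 -m inch '[[0,0,0.5,0,0,0,1],[0,0,0.6,0,0,0,1],[0,0,0.5,0,0,0,1],[0,0,0.3,0,0,0,1],[0,0,0,0,0,0,1]]'; python3 -m inch '[[0,0,0.1,0,0,0,1],[0,0,0.1,0,0,0,1],[0,0,0,0,0,0,1],[0,0,0,0,0,0,1]]'
```

```text
clock: 31.65
position: [0.6512, 0.2577, 0.0747]
ee_rot: [[-0.996, -0.093, -0.001], [-0.093, 0.996, -0.001], [0.001, -0.001, -1.0]]
ft_force: [0.5, -0.0, -2.2]
width: 0.0168
finger_force: 25.0
clock: 32.15
position: [0.6515, 0.2577, 0.0733]
ee_rot: [[-0.996, -0.093, 0.0], [-0.093, 0.996, -0.001], [-0.0, -0.001, -1.0]]
ft_force: [0.6, 0.2, -1.6]
width: 0.017
finger_force: 25.0
```

```bash
python3 -m inch '[[0,0,0.1,0,0,0,1],[0,0,0.05,0,0,0,1],[0,0,0,0,0,0,1],[0,0,0,0,0,0,1]]'
```

```text
clock: 32.65
position: [0.6516, 0.2578, 0.072]
ee_rot: [[-0.996, -0.093, 0.001], [-0.093, 0.996, -0.0], [-0.001, -0.001, -1.0]]
ft_force: [-0.3, 0.1, 0.5]
width: 0.0168
finger_force: 25.0
```

Contact, with fz up about 2 N at the expected height. I open gently and withdraw upward.

```bash
python3 -m inch '[[0,0,0.05,0,0,0,1],[0,0,0,0,0,0,1],[0,0,0,0,0,0,2.5],[0,0,0,0,0,0,4.5],[0,0,0,0,0,0,4.5]]'; python3 -m inch '[[0,0,0,0,0,0,4.5],[0,0,0,0,0,0,4.5],[0,0,-1,0,0,0,4.5],[0,0,-2,0,0,0,4.5],[0,0,-3,0,0,0,4.5]]'; python3 -m inch '[[0,0,-3,0,0,0,4.5],[0,0,-3,0,0,0,4.5],[2,0,-2,0,0,0,4.5],[4,0,0,0,0,0,4.5],[4,0,0,0,0,0,4.5]]';python3 -m inch '[[5,0,0,0,0,0,4.5],[4,0,0,0,0,0,4.5],[2,0,0,0,0,0,4.5],[0,0,0,0,0,0,4.5]]'
python3 - <<'E'
from h import *
t=r.read_camera("side")[:,:,::-1];u=r.read_camera("top")[:,:,::-1]
z=lambda im,x,y,w,h:cv2.resize(im[y:y+h,x:x+w],(400,300),interpolation=cv2.INTER_CUBIC)
cv2.imwrite("pics/c10.png",np.vstack([np.hstack([z(u,165,160,60,45),z(t,245,95,80,60)]),np.hstack([z(u,240,165,60,45),z(t,262,170,80,60)])]))
E
```

```text
clock: 33.28
position: [0.6512, 0.2577, 0.0707]
ee_rot: [[-0.996, -0.093, -0.001], [-0.093, 0.996, -0.001], [0.001, -0.001, -1.0]]
ft_force: [-0.1, -0.5, -0.1]
width: 0.0416
finger_force: 0.0
clock: 33.9
position: [0.6512, 0.2577, 0.1324]
ee_rot: [[-0.996, -0.093, -0.0], [-0.093, 0.996, -0.001], [0.0, -0.001, -1.0]]
ft_force: [0.4, 0.2, 0.6]
width: 0.0451
finger_force: 0.0
clock: 34.52
position: [0.5515, 0.2486, 0.2138]
ee_rot: [[-0.996, -0.093, 0.004], [-0.093, 0.996, 0.001], [-0.004, 0.0, -1.0]]
ft_force: [0.1, 0.0, -0.2]
width: 0.0449
finger_force: 0.0
clock: 35.02
position: [0.442, 0.2385, 0.2138]
ee_rot: [[-0.996, -0.094, 0.004], [-0.094, 0.996, 0.001], [-0.004, 0.001, -1.0]]
ft_force: [-0.4, 0.2, -0.0]
width: 0.0454
finger_force: 0.0
```

View pics/c10.png

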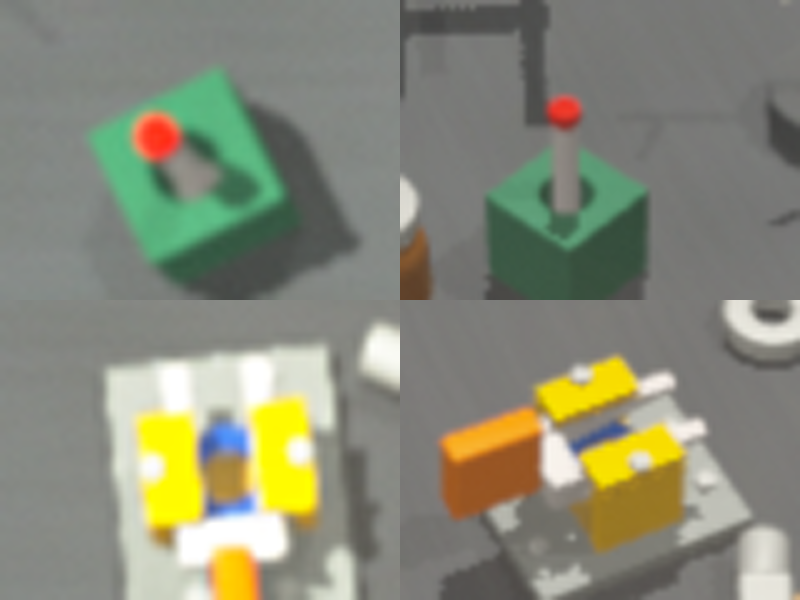

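The picture shows the tube standing upright in the green stand, with its cap at (158,135) in the top crop. The fork is still wedged under the bridge with the ring down, and the robot is clear of everything. Handing in.

```bash
python3 -c "
from cell import r
print(r.sign_off())"
```

```text
the job is handed in; nothing more can be done
None
```

The tube is out of the fitting and standing on its foot in the green stand, the fork is still wedged under the bridge holding the ring down, and the job was handed in at about 35 s.

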